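# Release the shouldered shaft from the two-lane feeder

### The arm

A 7-joint arm with a two-finger parallel gripper is mounted at the origin on a cart in front of the work surface, level with it; the furniture and walls round the work are solid. World frame = base frame: x ahead of the robot, y to its left, z up, the work surface at z = 0. Lengths are in m, angles in rad, forces in N, time in s.
With the tool pointing down it reaches from about 0.4 to 0.85 m from the base axis. Payload 4.5 kg.
Tool frame: the origin (TCP) lies at the very end of the fingers, on their centre line; the grasp point (between the pads) lies 19 mm behind it; z points along the fingers, y is the direction in which the jaws open and shut (so a half turn about z gives the same grasp; the last joint's range is limited). The gripper opens to 88 mm and grips with 3 to 60 N. Pads are 18 mm wide; open, the fingers measure 123 mm over their backs; the gripper's body (75 mm by 187 mm) begins 45 mm behind the grasp point.
Start: joints at [-1.292, 0.689, -0.195, 1.565, 0.157, 0.902, -0.215], TCP at [0.151, 0.606, 0.239] pointing down, gripper open.
Joint ranges: [-3.01, 3.01], [-0.46, 2.08], [-1.47, 1.51], [0.13, 2.56], [-1, 4.14], [0.04, 2.09], [-2.66, 2.66]. Speed limits (rad/s): [2.57, 2.57, 3.14, 3.14, 3.14, 3.14, 3.14].

### API

Orientations are given as a unit quaternion [x, y, z, w].
In Python, from plant import telemetry, imaging, r gives the robot as it stands.
- The arm moves only by the shell command python3 -m creep 'ROWS' [FORCE]. ROWS is JSON, a list of rows, each a list of 5 numbers: the closure in counts, from 0 (fully open) to 255 (shut), then the shift along the tool's x, y, z in m, then the turn about the tool's z in degrees. In form: [[fingers, x, y, z, yaw], ...]. A call has 1 to 10 rows; each row is the pose to reach, as a shift and turn from the pose commanded when the call began, along the tool's axes at that moment; what a row does not reach only later rows make up. A row lasts 1/8 s, in which the tool goes at most 62.5 mm and 10.7 degrees, less where a joint would pass 70% of its speed; a pose out of reach is approached as far as the arm can. A call with a gripper value outside its range is refused whole. The fingers move at their own pace and stop on an object; FORCE is the grip in N (left out, the last holds). Time passes only in rows, so rows that repeat a pose let the fingers close. It gives the time, the measured TCP pose, the force and the opening at its end, in the units of the state.
- telemetry.get_state(): the state, without advancing time (a new reading comes with each control period).
- imaging.snapshot(name): name is "side" or "top" or "wrist"; returns a dict with "image" (400x640x3 uint8, blue, green, red), "camera_matrix" (3x3 intrinsics, pixels), "R" (3x3) and "t" (3): a world point X has camera coordinates R X + t; the wrist camera has in their place "hand_eye" (4x4, takes a point from camera to tool coordinates, whose origin is the TCP and whose axes are the flange's). Camera axes: x right, y down, z forward; pixel columns grow to the right and rows downward; lengths in m; the calibration is good to about 2 mm. The wrist camera is an equidistant fisheye: a pixel r from the principal point sees the ray r / f radians off the axis. A picture is of the moment at which its call begins: read the wrist's pose just before it. There is no depth.
- r.finish_job(): hands the job in, once; it reports no verdict.
Trained networks look in a picture, given as the dict that the camera call returned (one of the last four; its "shot" number tells which), for a name from the list of things; names that differ only in an ending like _2 or _b are one class to them, and where a whole thing is asked for, a point or a joint stands for the part that bears it (a point fixed in the world has none). Each returns a list of dicts, best first, with "score" (0 to 1); they miss things now and then, are a little off and sometimes report something else, mostly with a low value. They report only what shows in the picture. A call takes as long as a camera call.
- imaging.boxes_of(picture, target): "rect" ([left, top, right, bottom] in pixels, round what is visible of it).
- imaging.trace(picture, target): "pixels" (400x640 bool, what is visible of it) and "rect" ([left, top, right, bottom] in pixels, round what is visible of it).
- imaging.place_of(picture, target): "location" ([row, column] in pixels: a listed point, or the origin of a listed thing).
The state is a dict: "clock": time; "q": joint angles; "qd": joint speeds; "joint_torque": joint torques, N m; "tool_pos": TCP position; "eef_rot": TCP orientation; "contact_force": force on the tool from outside, world axes, zero at the start; "moment": the same for the moment, N m; "opening": opening from 0.0 (shut) to 1.0 (fully open).
Only numpy, scipy, OpenCV 4.12 (cv2) and the standard library are available. Lean on these libraries where they do the work, as an engineer would, in place of code of your own. Each camera call takes 0.05 s, during which the arm holds its last target.

### The job

Let the shouldered shaft roll out of the feeder into the tray: clear the steel block away if it is in the way, set the empty tray flat on the bench in front of the outlet of the lane that holds the shaft, then push the feeder's spring lever over towards that lane, hold it there for a good second until the shaft has rolled out into the tray, and let the lever spring back to the middle. Do not touch the shaft with the gripper, keep the plain bar in its lane, and leave the grease tin, the spray can and the screwdriver where they are.

Things in the scene. Friction and masses are not known exactly. Their poses are not given: they have to be found in the camera images.
- feeder: fixed two-lane gravity feeder of grey sheet metal, 150 x 240 mm. Origin on the bench between the lanes, below the gates; x to its closed back (about away from the robot), y to its left, z up. Lanes at y = +75 and -75 mm, 78 mm wide, fall 10 degrees to the lip at x = 8 mm. Legs and foot begin at x = 37 mm: before them, all below z = 43 mm is free whatever the lever does.
- outlet_left (a point): outlet of the left lane's front lip, at the gate: feeder x = 0, y = +75 mm, z = 115 mm (lip height). A steel gate finger stands here, 8 mm thick (x), 30 mm wide, 13 mm above the lip, and keeps the part in. A part let go rolls off slowly (about 0.3 m/s) towards -x and lands on a tray floor about 50 mm before this point.
- outlet_right (a point): outlet of the right lane's front lip, at the gate: feeder x = 0, y = -75 mm, z = 115 mm (lip height). A steel gate finger stands here, 8 mm thick (x), 30 mm wide, 13 mm above the lip, and keeps the part in. A part let go rolls off slowly (about 0.3 m/s) towards -x and lands on a tray floor about 50 mm before this point.
- lever (a joint): lean of the spring lever, rad: 0 in the middle (its spring returns it there), + to the feeder's left (+y), - to its right; stops at +-0.42. Axis along feeder x at y = 0, z = 85 mm. Its cross bar carries both gates: leaning left lowers the left gate (and raises the right), leaning right the reverse; a part gets out from about 0.25 rad. Near the stop it takes about 7 N at the knob.
- knob (a point): centre of the black pear-shaped lever knob, 28 mm in diameter, 45 mm tall, its top 17 mm above this point, on a 10 mm rod; 140 mm from the lever's axis. With the lever in the middle: feeder x = 31, y = 0, z = 225 mm. It swings in the feeder's y-z plane. Near it the lane walls reach z = 145 mm and the parts in the lanes z = 152 mm.
- shaft: the shouldered steel shaft lying across one lane of the feeder: a 34 mm diameter body 40 mm long with a thinner 18 mm journal, 16 mm long, at each end, 72 mm overall, 0.2 kg. Origin: on its axis at mid length; its y axis is the axis of the shaft.
- plain_bar: the plain steel round bar lying across the other lane: 34 mm diameter over its whole 72 mm length. Origin: on its axis at mid length; its y axis is the axis of the bar.
- tray: loose open grey sheet-metal tray, 136 x 136 mm outside, 35 mm high, 4 mm walls and floor, 0.45 kg. Origin: centre of its underside. On the middle of its front wall (-x side) stands an upright grip lug, 10 mm thick (x from -78 to -68 mm) and 40 mm wide along y, its top 68 mm above the bench.
- parallel: loose ground steel parallel (the steel block), a plain bar lying flat before the feeder, 100 x 24 x 16 mm, 0.29 kg. Origin: centre of its underside. Its long side is its own y axis turned 0.42 rad counter-clockwise seen from above.
- grease_tin: open red grease tin standing on the bench, 100 mm in diameter, 134 mm high. Origin: centre of its underside. Bystander.
- spray_can: small grey aerosol can lying on the bench, 47 mm in diameter, about 105 mm long. Origin: below its middle. Bystander.
- screwdriver_red: screwdriver with a red handle lying on the bench, 220 mm long along its y axis (handle at -y), 26 mm high. Origin: below its middle. Bystander.

How it is judged:
By the outcome, as a careful person would: the job done as asked, in the order asked, and still so for the second after the job is handed in, with the robot touching nothing.
It also fails if it takes over 64 s, if anything falls off the work surface, if the arm or the gripper's body presses on something with over 40 N, if the wrist force passes 120 N, or if a joint passes its speed limit or range.

## Working session

There is one attempt and no reset: what is moved stays moved. The work goes in short steps, Python scripts to look and compute and a shell command to move; the robot and the scene stay as the last step left them, time stands still between calls to the robot, and variables do not carry over. Pictures are saved under pics/ and viewed, and the job is handed in when it is done.

```bash
ls; mkdir -p pics; python3 - <<'E'
from plant import telemetry, imaging, r
import cv2
s=telemetry.get_state(); print(s)
for n in ["side","top","wrist"]:
    p=imaging.snapshot(n); cv2.imwrite(f"pics/{n}0.png",p["image"])
    print(n,{k:(v.tolist() if hasattr(v,'tolist') else v) for k,v in p.items() if k!="image"})
    for t in ["shaft","plain_bar","tray","parallel","knob","outlet_left","outlet_right","feeder","grease_tin","spray_can","screwdriver_red"]:
        try: print(t,[(round(d["score"],2),[round(float(x)) for x in d["location"]]) for d in imaging.place_of(p,t)][:3])
        except Exception as e: print(t,e)
E
```

```text
pics
{'clock': 0.0, 'q': array([-1.29222096,  0.68997663, -0.19451613,  1.56634361,  0.1573315 ,
        0.90250847, -0.21509966]), 'qd': array([-0.00205438, -0.00042194, -0.00068537,  0.00112232,  0.00020095,
        0.00035174, -0.0014339 ]), 'joint_torque': array([-4.16705143e-04, -5.27571774e+01, -1.26671176e+00, -1.53433245e+01,
       -5.26117883e-02,  6.54565782e-03,  1.73357021e-04]), 'tool_pos': array([0.15136328, 0.60573985, 0.23791481]), 'eef_rot': array([ 1.22029773e-01,  9.92526013e-01, -9.19783865e-04, -3.30355885e-05]), 'contact_force': array([ 0.28449468, -0.10328309,  0.36596625]), 'moment': array([ 0.01303652, -0.03147128, -0.04984971]), 'opening': 1.0000724759724688}
side {'camera_matrix': [[457.82585175839023, 0.0, 318.3038684376118], [0.0, 457.82585175839023, 211.95667602588438], [0.0, 0.0, 1.0]], 'R': [[0.8267204446330604, -0.5621712187381918, 0.022289621982681612], [-0.22675029099221167, -0.36919003556392577, -0.9012674537423697], [0.5148957292119076, 0.7400420518205187, -0.4326894377918354]], 't': [-0.4828536342812284, 0.19990937846321696, 1.1033599081692451],
[... 1167 characters left out ...]
9])]
spray_can [(0.71, [216, 200]), (0.42, [149, 325])]
screwdriver_red [(0.85, [255, 356])]
wrist {'camera_matrix': [[309.70691628693146, 0.0, 320.23794267012056], [0.0, 309.70691628693146, 205.9643915266634], [0.0, 0.0, 1.0]], 'hand_eye': [[0.0001636115694960754, -0.9485820342683164, -0.31653135309892266, 0.08080064201886504], [0.9999994951782527, 0.00046900819807894163, -0.0008886363419206834, -0.0013520735101786308], [0.0009914002684962362, -0.31653104791582565, 0.9485816321386445, -0.1461757545456755], [0.0, 0.0, 0.0, 1.0]], 'shot': 3}
shaft []
plain_bar []
tray [(0.81, [357, 21])]
parallel []
knob []
outlet_left []
outlet_right []
feeder []
grease_tin []
spray_can []
screwdriver_red []
```

View pics/side0.png

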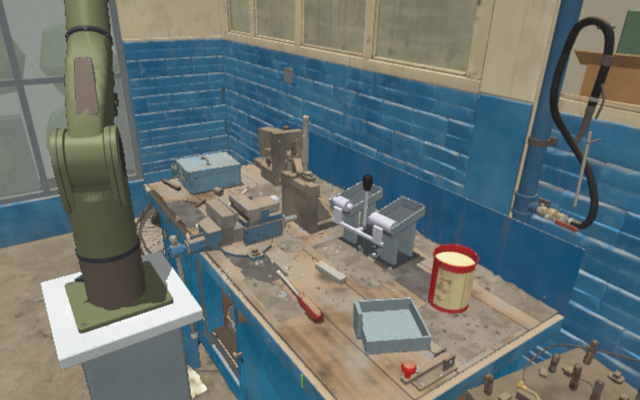

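View pics/top0.png

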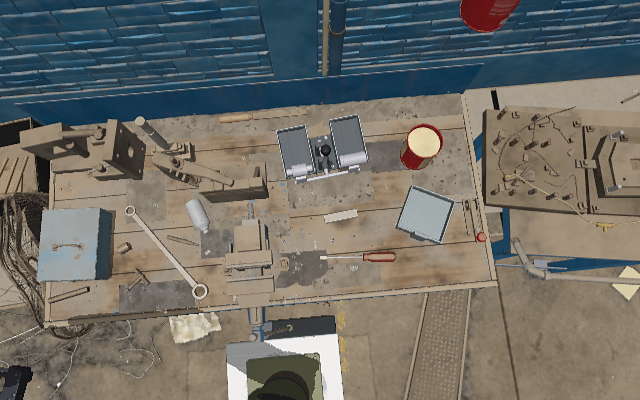

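View pics/wrist0.png

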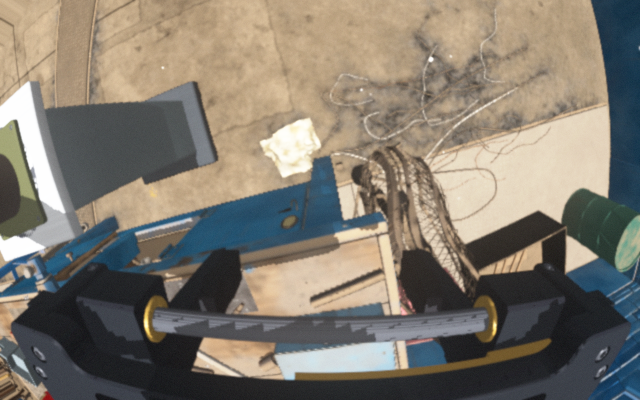

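```bash
cat > h.py <<'E'
from plant import telemetry, imaging, r
import cv2, numpy as np
from scipy.spatial.transform import Rotation as Ro
def ray(p,row,col):
    d=np.array([(col-p["camera_matrix"][0][2])/p["camera_matrix"][0][0],(row-p["camera_matrix"][1][2])/p["camera_matrix"][1][1],1.])
    R=np.array(p["R"]);t=np.array(p["t"]); return -R.T@t, R.T@d
def atz(p,row,col,z):
    o,d=ray(p,row,col); return o+d*(z-o[2])/d[2]
def proj(p,X):
    c=np.array(p["R"])@X+np.array(p["t"]); u=np.array(p["camera_matrix"])@c; return u[:2]/u[2]
def tri(rays):
    A=np.zeros((3,3));b=np.zeros(3)
    for o,d in rays:
        d=d/np.linalg.norm(d);P=np.eye(3)-np.outer(d,d);A+=P;b+=P@o
    x=np.linalg.solve(A,b); return x,[np.linalg.norm((np.eye(3)-np.outer(d,d)/(d@d))@(x-o)) for o,d in rays]
E
python3 - <<'E'
from h import *
ps={n:imaging.snapshot(n) for n in ["side","top"]}
T=np.array([.1514,.606,.238])
for n in ps: print(n,proj(ps[n],T),proj(ps[n],np.zeros(3)))
for t,z in [("knob",.225),("outlet_left",.115),("outlet_right",.115),("shaft",.135),("plain_bar",.135),("tray",0),("parallel",0),("feeder",0),("grease_tin",0),("spray_can",0),("screwdriver_red",0)]:
    L=[]
    for n in ps:
        d=imaging.place_of(ps[n],t)
        if d:
            L.append(ray(ps[n],*d[0]["location"])); print(t,n,round(d[0]["score"],2),atz(ps[n],*d[0]["location"],z).round(4))
    if len(L)==2: x,e=tri(L); print("   tri",x.round(4),np.round(e,4))
for n,(a,b,c,d) in {"side":(320,160,440,280),"top":(260,100,480,250)}.items():
    im=ps[n]["image"][b:d,a:c]; f=min(800/(c-a),600/(d-b)); cv2.imwrite(f"pics/z_{n}.png",cv2.resize(im,None,fx=f*.99,fy=f*.99,interpolation=cv2.INTER_CUBIC))
E
```

```text
side [110.48345093 130.19951642] [117.94959169 294.90665526]
top [ 10.10899227 370.82317987] [285.54479662 393.68491388]
knob side 0.94 [ 0.6186 -0.1736  0.225 ]
knob top 0.86 [ 0.6219 -0.1589  0.225 ]
   tri [ 0.6266 -0.1606  0.2182] [0.0027 0.0027]
outlet_left side 0.81 [ 0.5776 -0.0997  0.115 ]
outlet_left top 0.91 [ 0.5787 -0.0982  0.115 ]
   tri [ 0.5789 -0.0981  0.1141] [0.0001 0.0001]
outlet_right side 0.57 [ 0.6029 -0.2358  0.115 ]
outlet_right top 0.58 [ 0.6078 -0.2472  0.115 ]
   tri [ 0.6018 -0.2438  0.1203] [0.005 0.005]
shaft side 0.64 [ 0.6085 -0.0943  0.135 ]
shaft top 0.57 [ 0.605  -0.0898  0.135 ]
   tri [ 0.6079 -0.0911  0.1333] [0.0026 0.0026]
plain_bar side 0.85 [ 0.6134 -0.2487  0.135 ]
plain_bar top 0.78 [ 0.622 -0.247  0.135]
   tri [ 0.6202 -0.2456  0.1326] [0.0029 0.0029]
tray side 0.68 [ 0.4622 -0.4513  0.    ]
tray top 0.94 [ 0.462  -0.4482  0.    ]
   tri [ 0.4631 -0.4493 -0.0021] [0.0009 0.0009]
parallel side 0.54 [ 0.4873 -0.1977  0.    ]
parallel top 0.64 [ 0.4745 -0.2003  0.    ]
   tri [ 0.4779 -0.2024  0.005 ] [0.0048 0.0048]
feeder side 0.59 [ 0.6065 -0.154   0.    ]
feeder top 0.75 [ 0.5927 -0.1725  0.    ]
   tri [ 0.5898 -0.1724  0.0144] [0.0009 0.0009]
grease_tin top 0.71 [ 0.6537 -0.4649  0.    ]
spray_can top 0.89 [0.5161 0.2194 0.    ]
screwdriver_red side 0.79 [ 0.3606 -0.2351  0.    ]
screwdriver_red top 0.88 [ 0.3533 -0.2476  0.    ]
   tri [ 0.3528 -0.2468  0.0101] [0.0004 0.0004]
```

View pics/z_side.png

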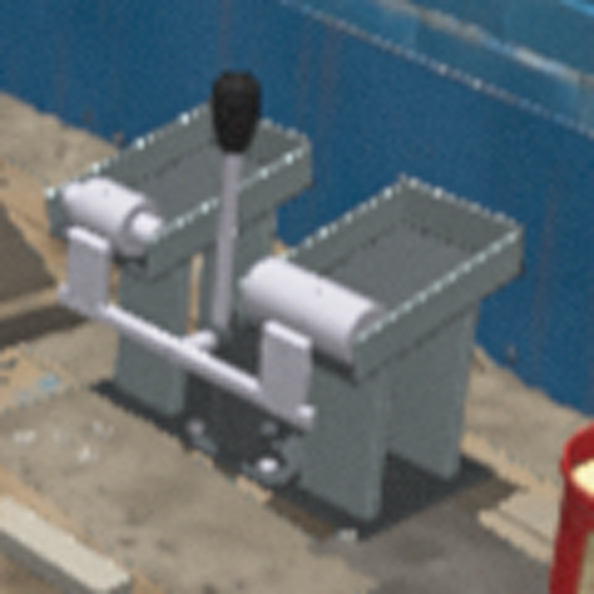

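View pics/z_top.png

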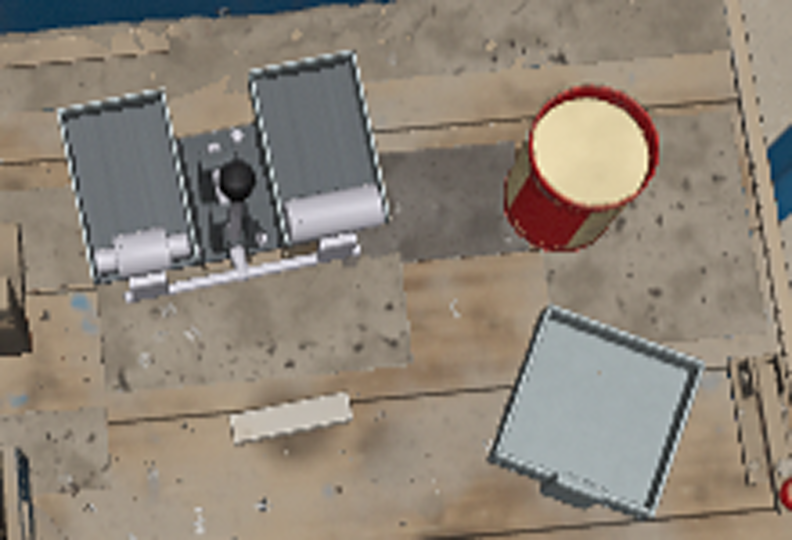

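```bash
python3 - <<'E'
from h import *
ps={n:imaging.snapshot(n) for n in ["side","top"]}
def rect(n,t,z):
    p=ps[n]; d=imaging.trace(p,t)
    for k in d[:1]:
        m=k["pixels"].astype(np.uint8)
        c=max(cv2.findContours(m,cv2.RETR_EXTERNAL,cv2.CHAIN_APPROX_NONE)[0],key=cv2.contourArea)[:,0]
        W=np.array([atz(p,v,u,z)[:2] for u,v in c])*1000
        (cx,cy),(w,h),a=cv2.minAreaRect(W.astype(np.float32)); print(n,t,round(k["score"],2),"c",cx,cy,"wh",w,h,"ang",a)
for n in ps:
    rect(n,"parallel",.016); rect(n,"tray",.035); rect(n,"screwdriver_red",.012)
rect("top","grease_tin",.134); rect("top","feeder",.145); rect("top","spray_can",.04)
E
```

```text
side parallel 0.69 c 480.7955017089844 -208.1231231689453 wh 43.626426696777344 115.4920654296875 ang 3.419574499130249
side tray 0.78 c 449.88824462890625 -461.52508544921875 wh 172.7283172607422 153.8083038330078 ang 63.224735260009766
side screwdriver_red 0.56 c 365.7536926269531 -238.44754028320312 wh 226.22552490234375 35.971229553222656 ang 82.40364837646484
top parallel 0.59 c 481.541748046875 -201.22891235351562 wh 24.222999572753906 98.59507751464844 ang 4.32381010055542
top tray 0.97 c 456.893310546875 -445.67510986328125 wh 139.2227783203125 151.6622314453125 ang 63.147377014160156
top screwdriver_red 0.74 c 353.289306640625 -294.0628356933594 wh 108.08211517333984 29.04888343811035 ang 84.7890396118164
top grease_tin 0.75 c 637.09619140625 -433.03631591796875 wh 99.37642669677734 144.41607666015625 ang 41.796207427978516
top feeder 0.85 c 649.3541870117188 -164.84971618652344 wh 166.5076904296875 238.75645446777344 ang 7.721533298492432
top spray_can 0.8 c 514.234130859375 213.00125122070312 wh 107.04071044921875 43.7938346862793 ang 23.399871826171875
```

```bash
python3 -m creep '[[0,0,0,-0.06,0],[0,0,0,-0.12,0],[0,0,0,-0.16,0],[0,0,0,-0.16,0]]' 10
```

```text
clock: 4.05
tool_pos: [0.1516, 0.6081, 0.4026]
eef_rot: [0.122, 0.992, 0.004, 0.0]
contact_force: [-0.1, 0.0, -0.3]
opening: 0.999
```

```bash
python3 -m creep '[[0,-0.05,-0.025,0,0],[0,-0.10,-0.05,0,8],[0,-0.15,-0.075,0,16],[0,-0.20,-0.10,0,24],[0,-0.25,-0.125,0,32],[0,-0.30,-0.15,0,40],[0,-0.33,-0.20,0,46],[0,-0.35,-0.25,0,52],[0,-0.37,-0.30,0,56],[0,-0.38,-0.35,0,58]]'
```

```text
clock: 5.3
tool_pos: [0.435, 0.1722, 0.3975]
eef_rot: [0.589, 0.808, -0.001, -0.0]
contact_force: [0.0, 0.1, 0.5]
opening: 1.0
```

```bash
cat >> h.py <<'E'
def togo(world_xyz, jaw_deg):
    s=telemetry.get_state(); R=Ro.from_quat(s["eef_rot"]); p=s["tool_pos"]
    sh=R.inv().apply(np.array(world_xyz)-p); y=R.apply([0,1,0]); a=np.degrees(np.arctan2(y[1],y[0]))
    d=(a-jaw_deg+90)%180-90
    print("pos",p.round(4),"jaw",a.round(2),"shift",sh.round(4),"yaw",d.round(2),"q",s["q"].round(2),"clk",s["clock"],"F",s["contact_force"].round(1))
E
python3 -c "
from h import *; togo([.44,-.20,.40],4.3)"
```

```text
pos [0.435  0.1722 0.3975] jaw 17.82 shift [-0.3559 -0.1092 -0.002 ] yaw 13.52 q [-0.56  0.29  0.12  1.77 -0.04  1.08 -0.12] clk 5.3 F [0.  0.1 0.5]
```

```bash
python3 -m creep '[[0,-0.055,-0.012,0,2],[0,-0.11,-0.025,0,4],[0,-0.165,-0.035,0,6],[0,-0.22,-0.046,0,8],[0,-0.275,-0.056,0,10],[0,-0.32,-0.064,0,12],[0,-0.356,-0.07,0,13.5],[0,-0.356,-0.07,0.06,13.5],[0,-0.356,-0.07,0.12,13.5],[0,-0.356,-0.07,0.15,13.5]]'
python3 - <<'E'
from h import *
togo([.4805,-.2015,.006],4.3)
p=imaging.snapshot("wrist"); cv2.imwrite("pics/w1.png",p["image"])
for t in ["parallel","tray","shaft","knob","outlet_left","outlet_right"]:
    print(t,[(round(d["score"],2),np.round(d["location"])) for d in imaging.place_of(p,t)][:2])
E
```

```text
clock: 6.55
tool_pos: [0.4759, -0.1846, 0.2448]
eef_rot: [0.679, 0.734, -0.002, -0.003]
contact_force: [-0.2, -0.1, -0.4]
opening: 1.004
pos [ 0.4759 -0.1846  0.2448] jaw 4.46 shift [-0.0178  0.0049  0.2387] yaw 0.16 q [ 0.12  0.55  0.25  1.91 -0.19  0.72  0.56] clk 6.55 F [-0.2 -0.1 -0.4]
parallel [(0.67, array([184., 327.]))]
tray [(0.78, array([330., 299.]))]
shaft [(0.71, array([115., 470.])), (0.36, array([111., 442.]))]
knob [(0.7, array([233., 528.]))]
outlet_left [(0.69, array([110., 444.]))]
outlet_right [(0.8, array([260., 434.]))]
```

View pics/w1.png

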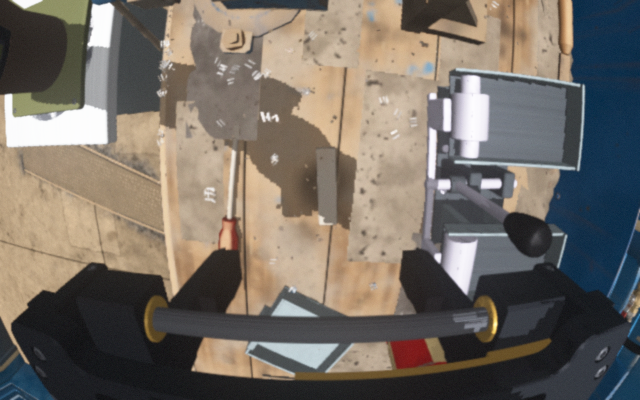

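```bash
cat >> h.py <<'E'
def wray(p,s,row,col):
    K=np.array(p["camera_matrix"]); u=(col-K[0,2])/K[0,0]; v=(row-K[1,2])/K[1,1]; th=np.hypot(u,v)
    d=np.array([np.sin(th)*u/th,np.sin(th)*v/th,np.cos(th)]) if th>0 else np.array([0,0,1.])
    H=np.array(p["hand_eye"]); R=Ro.from_quat(s["eef_rot"])
    return R.apply(H[:3,3])+s["tool_pos"], R.apply(H[:3,:3]@d)
def watz(p,s,row,col,z):
    o,d=wray(p,s,row,col); return o+d*(z-o[2])/d[2]
E
python3 - <<'E'
from h import *
s=telemetry.get_state(); p=imaging.snapshot("wrist")
def rect(t,z):
    for k in imaging.trace(p,t)[:1]:
        m=k["pixels"].astype(np.uint8); c=max(cv2.findContours(m,0,1)[0],key=cv2.contourArea)[:,0]
        W=np.array([watz(p,s,v,u,z)[:2] for u,v in c])*1000
        print(t,round(k["score"],2),cv2.minAreaRect(W.astype(np.float32)))
rect("parallel",.016)
for t,z in [("parallel",0),("knob",.225),("outlet_left",.115),("outlet_right",.115),("shaft",.135)]:
    d=imaging.place_of(p,t)
    if d: print(t,watz(p,s,*d[0]["location"],z).round(4))
E
```

```text
parallel 0.92 ((484.5693054199219, -203.3135528564453), (26.874773025512695, 102.97381591796875), 6.563698768615723)
parallel [ 0.484  -0.2047  0.    ]
knob [ 0.6211 -0.168   0.225 ]
outlet_left [ 0.5797 -0.0941  0.115 ]
outlet_right [ 0.5979 -0.2467  0.115 ]
shaft [ 0.3971 -0.1929  0.135 ]
```

```bash
python3 -m creep '[[60,-0.018,0.0055,0.05,-1],[80,-0.018,0.0055,0.10,-1],[80,-0.018,0.0055,0.15,-1],[80,-0.018,0.0055,0.20,-1],[80,-0.018,0.0055,0.225,-1],[80,-0.018,0.0055,0.236,-1],[80,-0.018,0.0055,0.240,-1],[80,-0.018,0.0055,0.240,-1]]' 30
python3 -c "
from h import *; togo([.483,-.2025,.005],5.5)"
```

```text
clock: 8.25
tool_pos: [0.486, -0.2032, 0.0094]
eef_rot: [0.673, 0.74, 0.0, 0.001]
contact_force: [-0.4, 0.1, 0.2]
opening: 0.691
pos [ 0.486  -0.2032  0.0094] jaw 5.48 shift [ 0.001  -0.003   0.0044] yaw -0.02 q [ 0.27  0.96  0.07  2.   -0.29  0.19  0.69] clk 8.25 F [-0.4  0.1  0.2]
```

Lower a bit more and grip.

```bash
python3 -m creep '[[80,0,-0.002,0.004,0],[80,0,-0.002,0.004,0],[255,0,-0.002,0.004,0],[255,0,-0.002,0.004,0],[255,0,-0.002,0.004,0],[255,0,-0.002,0.004,0],[255,0,-0.002,-0.02,0],[255,0,-0.002,-0.04,0]]' 40
```

```text
clock: 9.25
tool_pos: [0.4831, -0.203, 0.0488]
eef_rot: [0.673, 0.74, -0.0, -0.001]
contact_force: [0.5, 0.1, -3.2]
opening: 0.27
```

```bash
python3 -m creep '[[255,-0.04,-0.001,0,0],[255,-0.082,-0.001,0,0],[255,-0.082,-0.001,0.02,0],[255,-0.082,-0.001,0.036,0],[255,-0.082,-0.001,0.041,0],[255,-0.082,-0.001,0.042,0],[120,-0.082,-0.001,0.042,0],[100,-0.082,-0.001,0.042,0],[100,-0.082,-0.001,0.0,0],[100,-0.082,-0.001,-0.05,0]]'
```

```text
clock: 10.5
tool_pos: [0.49, -0.2847, 0.0996]
eef_rot: [0.673, 0.74, -0.0, -0.001]
contact_force: [1.1, -0.2, 0.6]
opening: 0.606
```

```bash
python3 -m creep '[[60,0,0,-0.05,4],[20,0,0,-0.10,14],[0,-0.03,-0.03,-0.14,24],[0,-0.06,-0.06,-0.15,31],[0,-0.09,-0.09,-0.15,31.5],[0,-0.11,-0.104,-0.15,31.5],[0,-0.11,-0.104,-0.15,31.5],[0,-0.11,-0.104,-0.15,31.5]]'
python3 - <<'E'
from h import *
s=telemetry.get_state(); p=imaging.snapshot("wrist"); cv2.imwrite("pics/w2.png",p["image"])
q=imaging.snapshot("top"); cv2.imwrite("pics/t2.png",q["image"])
togo([.397,-.417,.04],-26)
for t,z in [("tray",0),("parallel",0)]:
    for n,d in (("w",imaging.place_of(p,t)),("t",imaging.place_of(q,t))):
        if d: print(n,t,np.round(d[0]["location"]),d[0]["score"],(watz(p,s,*d[0]["location"],z) if n=="w" else atz(q,*d[0]["location"],z)).round(4))
E
```

```text
clock: 11.5
tool_pos: [0.3983, -0.4029, 0.2487]
eef_rot: [0.848, 0.53, 0.001, -0.0]
contact_force: [0.4, 0.9, -1.0]
opening: 1.004
pos [ 0.3986 -0.4027  0.2486] jaw -25.87 shift [-0.0138  0.0048  0.2086] yaw 0.13 q [ 0.49  0.62  0.37  1.75 -0.29  0.82  0.55] clk 11.6 F [-0.1 -0.2 -0.6]
w tray [181. 379.] 0.74 [ 0.4633 -0.4517  0.    ]
t tray [215. 422.] 0.89 [ 0.4641 -0.4461  0.    ]
w parallel [ 54. 346.] 0.58 [ 0.4937 -0.2835  0.    ]
t parallel [217. 370.] 0.73 [ 0.4713 -0.2907  0.    ]
```

View pics/w2.png

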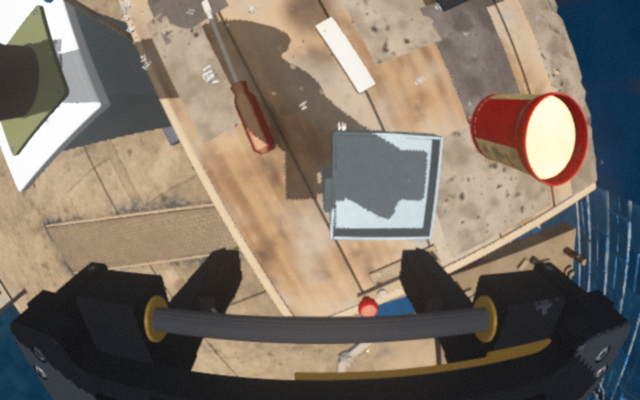

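View pics/t2.png

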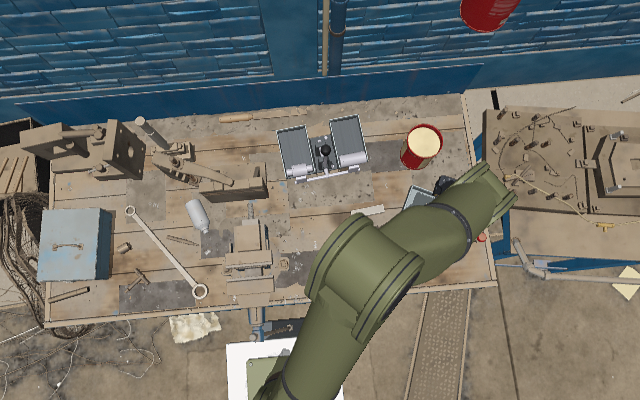

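```bash
python3 - <<'E'
from h import *
s=telemetry.get_state()
im=cv2.imread("pics/w2.png")[115:255,305:455]; cv2.imwrite("pics/w2z.png",cv2.resize(im,None,fx=4,fy=4,interpolation=cv2.INTER_CUBIC))
p=imaging.snapshot("wrist")
W=np.array([watz(p,s,v,u,.035)[:2]*1000 for u,v in [(334,131),(441,136),(434,239),(331,238)]]);print(W.round(1),W.mean(0))
for i in range(4):
    e=W[(i+1)%4]-W[i]; print(np.linalg.norm(e),np.degrees(np.arctan2(e[1],e[0])))
print("lug?",watz(p,s,192,328,.068), watz(p,s,192,334,.068))
E
```

```text
[[ 436.9 -364.3]
 [ 554.  -422.9]
 [ 499.2 -548. ]
 [ 376.1 -484.2]] [ 466.54358482 -454.82942077]
130.99187565796956 -26.60220503768961
136.51416737344303 -113.65358292079931
138.63308458582512 152.60361206165393
134.41324889213928 63.139672634226855
lug? [ 0.40221914 -0.41868491  0.068     ] [ 0.40814987 -0.42155918  0.068     ]
```

View pics/w2z.png

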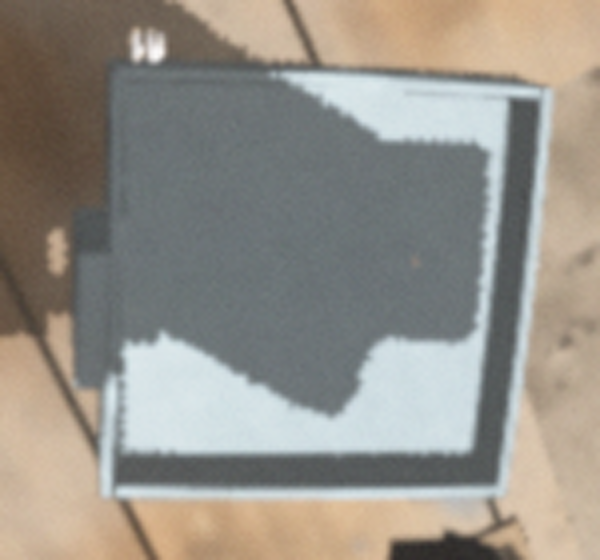

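```bash
python3 -m creep '[[60,-0.0138,0.010,0.05,1],[80,-0.0138,0.010,0.10,1],[80,-0.0138,0.010,0.14,1],[80,-0.0138,0.010,0.17,1],[80,-0.0138,0.010,0.19,1],[80,-0.0138,0.010,0.20,1],[80,-0.0138,0.010,0.203,1],[80,-0.0138,0.010,0.203,1]]' 50
python3 - <<'E'
from h import *
togo([.4015,-.4195,.043],-26.9)
p=imaging.snapshot("wrist"); cv2.imwrite("pics/w3.png",p["image"])
E
```

```text
clock: 12.85
tool_pos: [0.4005, -0.4214, 0.0462]
eef_rot: [0.853, 0.522, 0.0, 0.0]
contact_force: [0.2, 0.7, 0.4]
opening: 0.687
pos [ 0.4005 -0.4214  0.0462] jaw -27.02 shift [ 0.0022 -0.      0.0032] yaw -0.12 q [ 0.61  0.93  0.21  1.84 -0.42  0.41  0.66] clk 12.85 F [0.2 0.7 0.4]
```

View pics/w3.png

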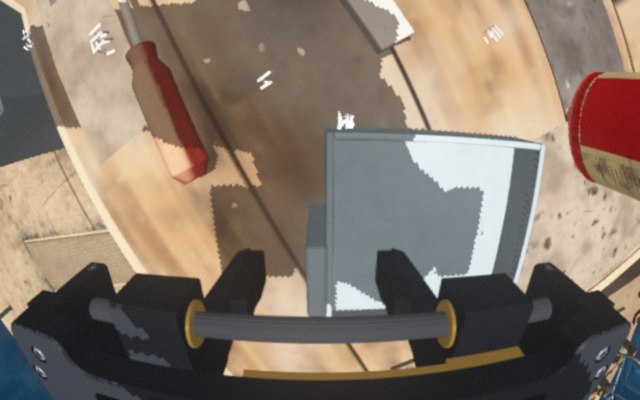

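```bash
python3 -m creep '[[255,0,0,0.003,0],[255,0,0,0.003,0],[255,0,0,0.003,0],[255,0,0,0.003,0],[255,0,0,0.003,0],[255,0,0,0.003,0],[255,0,0,-0.02,0],[255,0,0,-0.04,0],[255,0,0,-0.04,0]]' 55
python3 - <<'E'
from h import *
togo([.4015,-.4195,.043],-26.9)
p=imaging.snapshot("wrist"); cv2.imwrite("pics/w4.png",p["image"])
p=imaging.snapshot("side"); cv2.imwrite("pics/s4.png",p["image"])
E
```

```text
clock: 14.02
tool_pos: [0.4005, -0.4213, 0.0861]
eef_rot: [0.853, 0.522, 0.0, 0.001]
contact_force: [-0.0, -0.6, -5.6]
opening: 0.106
pos [ 0.4005 -0.4213  0.0861] jaw -27.02 shift [0.0021 0.     0.0431] yaw -0.12 q [ 0.59  0.87  0.24  1.83 -0.4   0.49  0.64] clk 14.025 F [-0.  -0.6 -5.6]
```

View pics/w4.png

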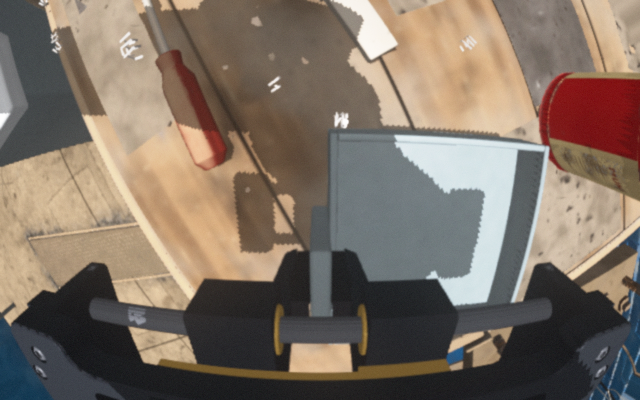

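View pics/s4.png

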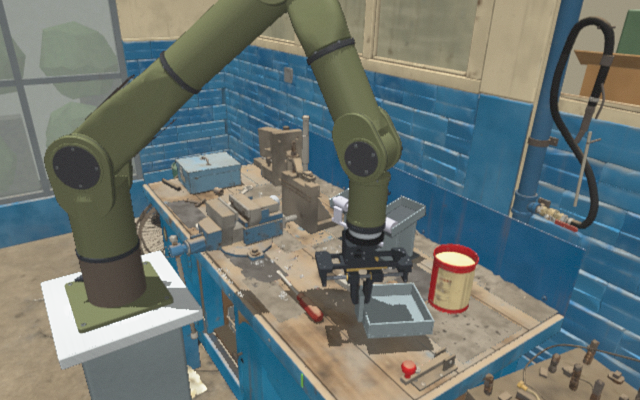

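```bash
python3 -m creep '[[255,0.01,-0.004,-0.01,0],[255,0.03,-0.013,-0.015,-2],[255,0.06,-0.025,-0.015,-6],[255,0.10,-0.042,-0.015,-11],[255,0.14,-0.059,-0.015,-16],[255,0.18,-0.076,-0.015,-22],[255,0.22,-0.093,-0.015,-28],[255,0.25,-0.105,-0.015,-33],[255,0.27,-0.114,-0.015,-35.3],[255,0.278,-0.117,-0.015,-35.3]]'
python3 - <<'E'
from h import *
togo([.4225,-.120,.050],8.3)
s=telemetry.get_state()
p=imaging.snapshot("wrist"); cv2.imwrite("pics/w5.png",p["image"])
for t,z in [("knob",.225),("outlet_left",.115),("outlet_right",.115),("tray",.055)]:
    d=imaging.place_of(p,t)
    if d: print(t,np.round(d[0]["location"]),round(d[0]["score"],2),watz(p,s,*d[0]["location"],z).round(4))
E
```

```text
clock: 15.38
tool_pos: [0.4222, -0.1183, 0.1008]
eef_rot: [0.653, 0.757, 0.0, -0.001]
contact_force: [0.3, -0.6, -5.4]
opening: 0.107
pos [ 0.4222 -0.1183  0.1008] jaw 8.41 shift [-0.0018  0.0001  0.0508] yaw 0.11 q [ 0.11  0.74  0.09  2.24 -0.35  0.18  0.67] clk 15.375 F [ 0.3 -0.6 -5.4]
outlet_left [263. 571.] 0.75 [ 0.5829 -0.0968  0.115 ]
tray [228. 422.] 0.96 [ 0.4933 -0.1077  0.055 ]
```

View pics/w5.png

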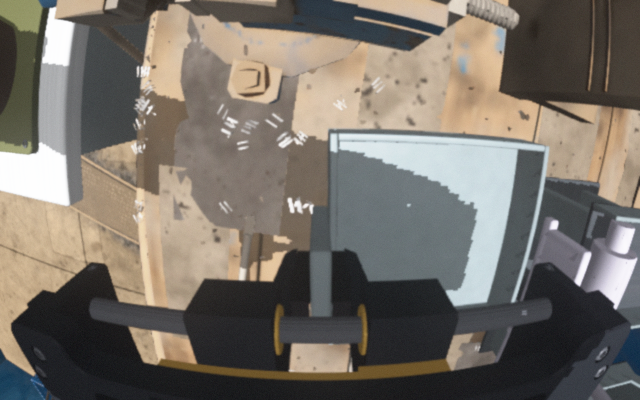

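```bash
python3 -m creep '[[255,0,0,0.02,0],[255,0,0,0.035,0],[255,0,0,0.045,0],[255,0,0,0.050,0],[255,0,0,0.050,0],[255,0,0,0.050,0]]'
python3 - <<'E'
from h import *
togo([.459,-.1147,.050],8.3)
s=telemetry.get_state()
p=imaging.snapshot("side"); cv2.imwrite("pics/s6.png",p["image"][150:330,250:490].repeat(3,0).repeat(3,1))
E
```

```text
clock: 16.38
tool_pos: [0.4225, -0.1205, 0.051]
eef_rot: [0.654, 0.756, 0.0, 0.0]
contact_force: [-0.4, 0.5, -4.8]
opening: 0.108
pos [ 0.4225 -0.1205  0.051 ] jaw 8.27 shift [0.0004 0.0369 0.001 ] yaw -0.03 q [ 0.16  0.84  0.02  2.25 -0.38  0.05  0.7 ] clk 16.375 F [-0.4  0.5 -4.8]
```

View pics/s6.png

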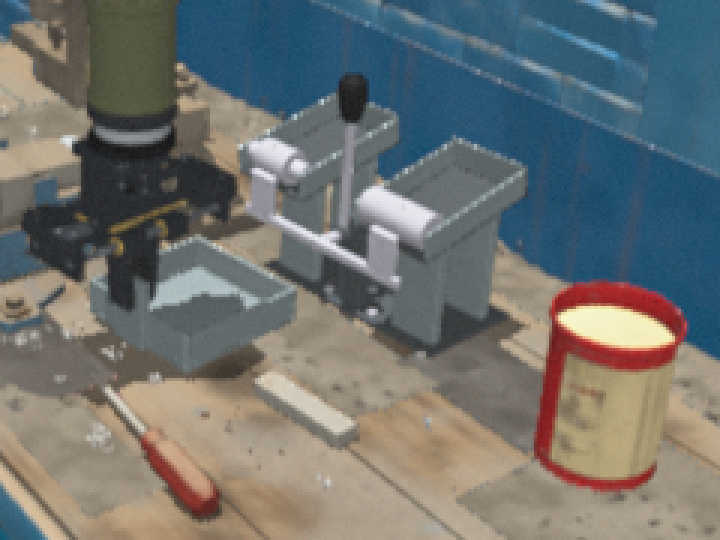

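```bash
python3 -m creep '[[255,0,0.008,0.002,0],[255,0,0.018,0.004,0],[255,0,0.028,0.004,0],[255,0,0.036,0.004,0],[255,0,0.038,0.005,0],[255,0,0.038,0.007,0],[255,0,0.038,0.008,0],[255,0,0.038,0.008,0]]'
python3 - <<'E'
from h import *
togo([.459,-.1147,.043],8.3)
p=imaging.snapshot("side"); cv2.imwrite("pics/s7.png",p["image"][150:330,250:490].repeat(3,0).repeat(3,1))
E
```

```text
clock: 17.42
tool_pos: [0.4594, -0.1149, 0.0427]
eef_rot: [0.654, 0.756, -0.0, -0.0]
contact_force: [-0.9, -0.1, -2.8]
opening: 0.112
pos [ 0.4594 -0.1149  0.0427] jaw 8.26 shift [ 0.0002 -0.0004 -0.0003] yaw -0.04 q [ 0.11  0.87  0.06  2.15 -0.39  0.13  0.68] clk 17.425 F [-0.9 -0.1 -2.8]
```

View pics/s7.png

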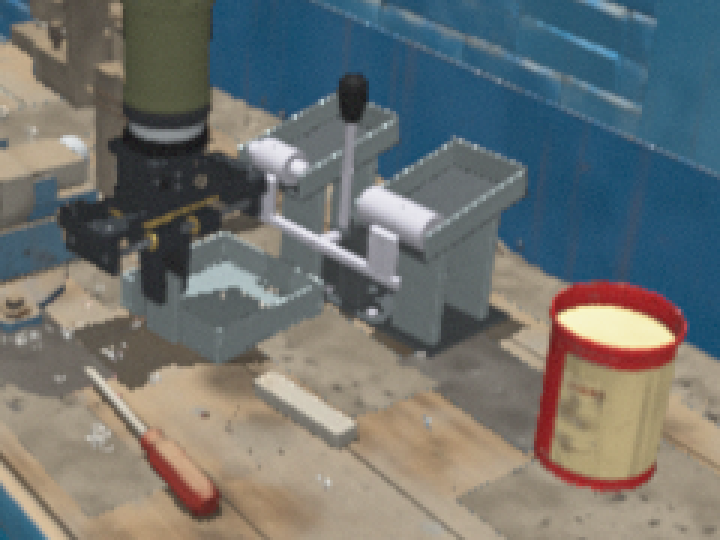

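```bash
python3 -m creep '[[255,0,0,0.0015,0],[200,0,0,0.0015,0],[170,0,0,0.0015,0],[160,0,0,0.001,0],[160,0,0,0,0],[160,0,0,-0.03,0],[160,0,0,-0.08,0],[160,0,0,-0.14,0],[160,0,0,-0.20,0],[160,0,0,-0.25,0]]'
python3 - <<'E'
from h import *
s=telemetry.get_state()
p=imaging.snapshot("wrist"); cv2.imwrite("pics/w8.png",p["image"])
togo([.6207,-.167,.30],8.3)
for t,z in [("knob",.225),("outlet_left",.115),("outlet_right",.115),("tray",0)]:
    d=imaging.place_of(p,t)
    if d: print(t,np.round(d[0]["location"]),round(d[0]["score"],2),watz(p,s,*d[0]["location"],z).round(4))
E
```

```text
clock: 18.73
tool_pos: [0.4598, -0.1148, 0.2951]
eef_rot: [0.654, 0.756, 0.0, 0.001]
contact_force: [1.2, -0.2, -0.6]
opening: 0.37
pos [ 0.4628 -0.1161  0.3002] jaw 8.22 shift [-0.0729  0.149   0.002 ] yaw -0.08 q [-0.11  0.43  0.39  1.94 -0.22  0.8   0.54] clk 18.775 F [ 1.3 -0.4  2.9]
knob [291. 480.] 0.97 [ 0.6189 -0.1676  0.225 ]
outlet_left [181. 428.] 0.69 [ 0.5811 -0.0958  0.115 ]
tray [159. 367.] 0.98 [ 0.5273 -0.0999  0.    ]
```

View pics/w8.png

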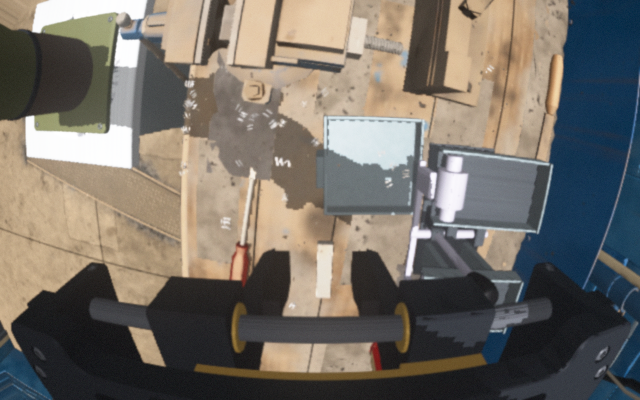

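```bash
python3 -m creep '[[255,-0.03,0.03,0,0],[255,-0.07,0.07,0,0],[255,-0.105,0.115,0,0],[255,-0.123,0.149,0,0],[255,-0.123,0.149,0,0],[255,-0.123,0.149,0.04,0],[255,-0.123,0.149,0.08,0],[255,-0.123,0.149,0.095,0],[255,-0.123,0.149,0.095,0]]' 20
python3 - <<'E'
from h import *
s=telemetry.get_state()
p=imaging.snapshot("wrist"); cv2.imwrite("pics/w9.png",p["image"])
q=imaging.snapshot("side"); cv2.imwrite("pics/s9.png",q["image"][100:280,280:520].repeat(3,0).repeat(3,1))
togo([.6279,-.2166,.205],8.3)
E
```

```text
clock: 20.1
tool_pos: [0.6239, -0.2146, 0.1966]
eef_rot: [0.654, 0.756, -0.001, -0.001]
contact_force: [0.3, 0.2, 1.2]
opening: 0.005
pos [ 0.6256 -0.2155  0.199 ] jaw 8.27 shift [-0.0014  0.0021 -0.006 ] yaw -0.03 q [ 0.1   0.8   0.33  1.5  -0.3   0.88  0.67] clk 20.2 F [ 0.  -1.3  0.7]
```

View pics/w9.png

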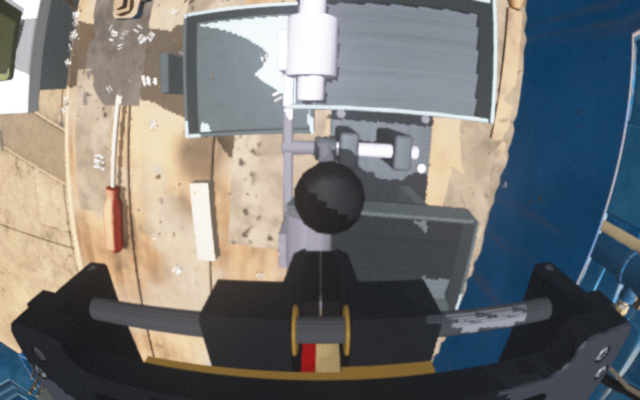

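View pics/s9.png

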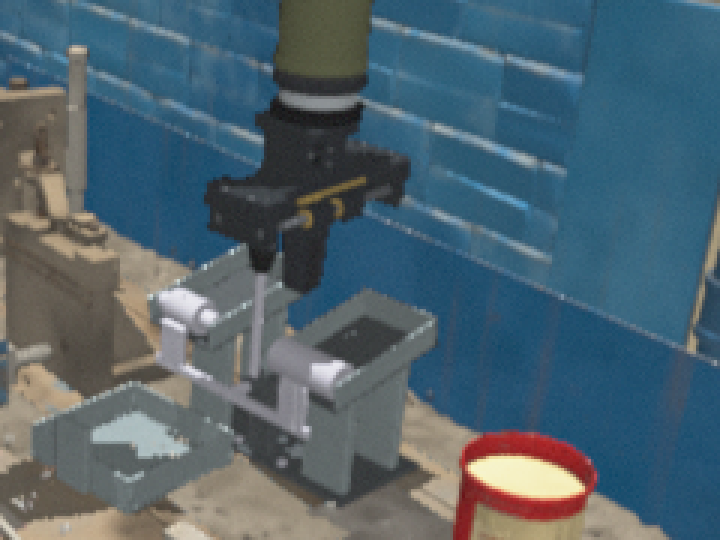

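```bash
python3 -m creep '[[255,0.015,0,0,0],[255,0.03,0,0,0],[255,0.042,0,0,0],[255,0.052,0,0,0],[255,0.062,0,0,0],[255,0.070,0,0,0],[255,0.075,0,0,0],[255,0.075,0,0,0],[255,0.075,0,0,0]]'
python3 - <<'E'
from h import *
s=telemetry.get_state()
q=imaging.snapshot("side"); cv2.imwrite("pics/s10.png",q["image"][100:280,280:520].repeat(3,0).repeat(3,1))
togo([.6279,-.2166,.205],8.3)
E
```

```text
clock: 21.32
tool_pos: [0.6148, -0.1438, 0.1976]
eef_rot: [0.655, 0.756, -0.001, 0.002]
contact_force: [3.8, -7.2, -4.4]
opening: 0.007
pos [ 0.6148 -0.1438  0.1976] jaw 8.16 shift [-0.074   0.0027 -0.007 ] yaw -0.14 q [-0.03  0.77  0.34  1.61 -0.31  0.82  0.58] clk 21.375 F [ 3.3 -6.7 -2.9]
```

View pics/s10.png

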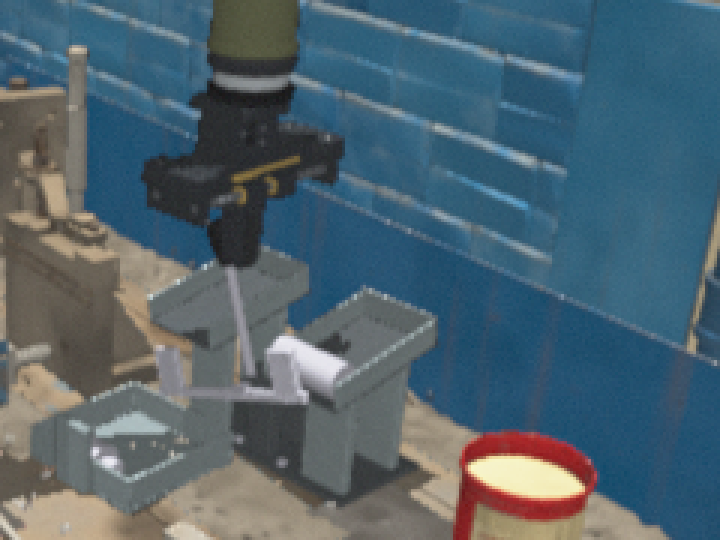

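The lever leans left, the left lane is empty and the shaft shows in the tray (about (105,455) in the zoom). I'll hold a good second longer.

```bash
python3 -m creep '[[255,0,0,0,0],[255,0,0,0,0],[255,0,0,0,0],[255,0,0,0,0],[255,0,0,0,0],[255,0,0,0,0],[255,0,0,0,0],[255,0,0,0,0],[255,0,0,0,0],[255,0,0,0,0]]'; python3 -m creep '[[255,-0.008,0,0,0],[255,-0.018,0,0,0],[255,-0.028,0,0,0],[255,-0.038,0,0,0],[255,-0.048,0,0,0],[255,-0.058,0,0,0],[255,-0.068,0,0,0],[255,-0.085,0,0,0],[255,-0.10,0,-0.01,0],[255,-0.10,0,-0.06,0]]'; python3 -m creep '[[255,0,0,-0.06,0],[255,0,-0.02,-0.12,0],[255,-0.03,-0.05,-0.14,0],[255,-0.06,-0.09,-0.14,0],[255,-0.08,-0.10,-0.14,0]]'
python3 - <<'E'
from h import *
togo([.6279,-.2166,.205],8.3)
for n in ("side","top"):
    q=imaging.snapshot(n); cv2.imwrite(f"pics/{n}11.png",q["image"][100:280,250:490].repeat(3,0).repeat(3,1))
    for t,z in [("shaft",.021),("plain_bar",.135),("knob",.225),("tray",0),("grease_tin",0),("spray_can",0),("screwdriver_red",0)]:
        d=imaging.place_of(q,t)
        if d: print(n,t,round(d[0]["score"],2),atz(q,*d[0]["location"],z).round(4))
E
```

```text
clock: 22.62
tool_pos: [0.6148, -0.1439, 0.1976]
eef_rot: [0.655, 0.756, -0.001, 0.002]
contact_force: [4.2, -7.0, -3.8]
opening: 0.002
clock: 23.88
tool_pos: [0.6266, -0.2417, 0.2559]
eef_rot: [0.655, 0.755, -0.002, -0.003]
contact_force: [1.1, -0.2, 1.1]
opening: 0.004
clock: 24.5
tool_pos: [0.538, -0.3373, 0.3999]
eef_rot: [0.656, 0.755, -0.001, 0.001]
contact_force: [0.5, 0.7, 0.7]
opening: 0.003
pos [ 0.538  -0.3373  0.3999] jaw 7.97 shift [0.1076 0.1057 0.1946] yaw -0.33 q [ 0.29  0.59  0.39  1.3  -0.22  1.29  0.82] clk 24.5 F [0.5 0.7 0.7]
side shaft 0.51 [ 0.4768 -0.1079  0.021 ]
side plain_bar 0.82 [ 0.6227 -0.2471  0.135 ]
side knob 0.71 [ 0.6326 -0.1538  0.225 ]
side tray 0.73 [ 0.5294 -0.1076  0.    ]
side grease_tin 0.87 [ 0.6602 -0.4544  0.    ]
side spray_can 0.5 [0.531  0.2389 0.    ]
side screwdriver_red 0.96 [ 0.3511 -0.2439  0.    ]
top shaft 0.69 [ 0.6534 -0.2601  0.021 ]
top plain_bar 0.61 [ 0.6127 -0.2437  0.135 ]
top knob 0.82 [ 0.6312 -0.1662  0.225 ]
top tray 0.86 [ 0.5273 -0.094   0.    ]
top spray_can 0.84 [0.5195 0.2135 0.    ]
top screwdriver_red 0.58 [ 0.3623 -0.2388  0.    ]
```

View pics/side11.png

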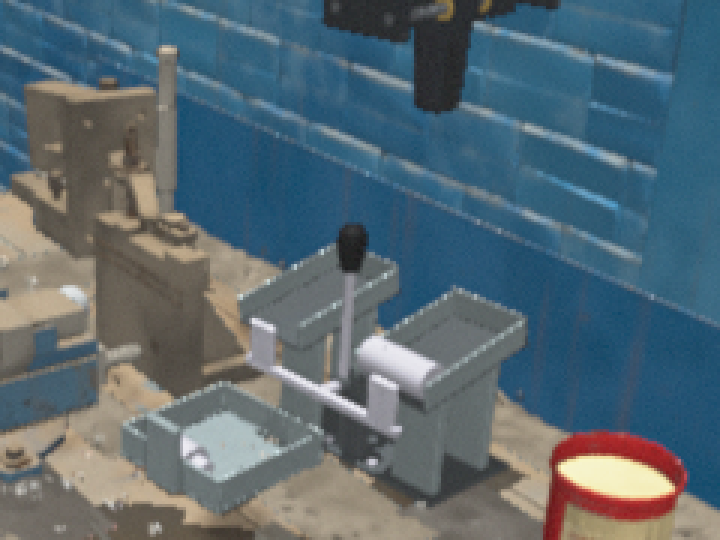

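View pics/top11.png

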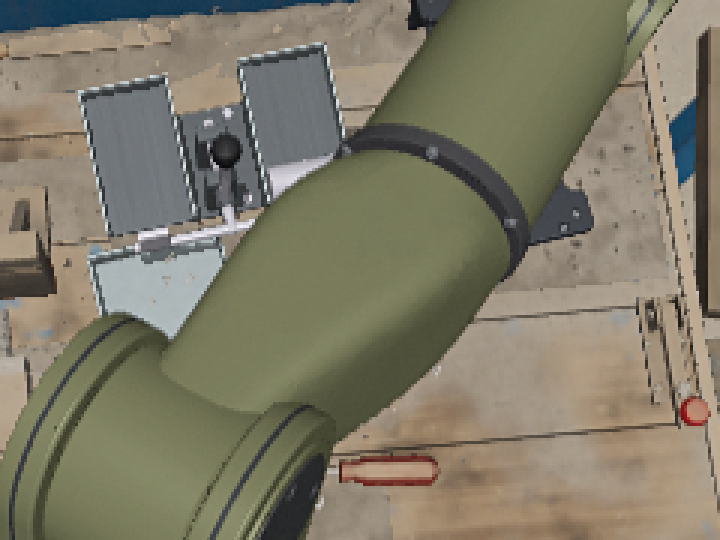

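```bash
python3 - <<'E'
from h import *
print(r.finish_job(), telemetry.get_state()["clock"])
E
```

```text
the job is handed in; nothing more can be done
the job is handed in; nothing more can be done
```

The shaft has rolled out of the left lane and lies in the tray. I handed the job in shortly after 24.5 s on the robot's clock.

**What I did:**
- The steel block stood in the tray's place, so I picked it up and set it about 80 mm to the right.
- I carried the tray by its lug, slid it under the left outlet and set it flat on the bench.
- I pushed the lever left with closed fingers at about 8 N and held it there for more than a second. I let it back gently and moved the arm clear.

**Last checks:**
- **Side picture:** it shows the shaft in the tray against the front wall, the left lane empty, the plain bar still in its lane, and the lever upright with the gates level.
- **Tray:** it measured within about 10 mm of its intended place in both views.
- **Forces:** the readings I took stayed below about 10 N at the wrist.
- **Bystanders:** the tin, spray can and screwdriver were detected within 1–2 cm of where they started, which is about the detection error. The robot was never near them.

**Checks that disagreed or fell short:**
- **Shaft in the top view:** the arm covered the shaft there, and the network marked something in the right lane instead. The shaft's place therefore rests on the side view alone.
- **Grease tin in the top view:** it was not found there because it was hidden by the arm.

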